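Show a colleague where to plug in the laptop adapter, then switch the strip on

TASK

Show a colleague where the laptop charger goes: with the fingertips, point from a few centimetres above at the middle of the black laptop power adapter for two seconds, then in the same way at the socket of the white power strip that is farthest from the strip's switch, each time without touching. Then switch the strip on by pressing down the raised half of its switch, the half nearer the robot, and draw back. Raise the hand well clear before moving between things, so that it never comes low over another socket, the mouse or the phone, and leave everything where it lies.

Things in the scene. Friction and masses are not known exactly. Their poses are not given: they have to be found in the camera images.
- adapter: Laptop power adapter: a plain black brick lying flat, 79 x 110 mm and 31 mm high with a short cable stub. Origin: centre of its underside, z up, long side along its own y. It lies in one of three places left of the strip, in a row with the mouse and the phone. Loose: must not be touched.
- strip: White power strip lying flat, roughly across the robot's view (turned up to 0.2 rad): 62 mm wide (its x), 297 mm long without the cable stub (its y), flat top 31 mm above the table. Origin: underside, x in the middle of the width; the body spans y = -139 to +158 mm. The switch sits at y = -109 mm (the robot's right end); the sockets lie in a row along x = 0 towards +y, the left end. Loose, 0.5 kg.
- far_socket (a point): Centre of the face of the socket farthest from the switch, on the strip's flat top (31 mm above the table).
- socket1 (a point): Centre of the face of another socket, number 1 counted from the switch; not to be pointed at.
- socket2 (a point): Centre of the face of another socket, number 2 counted from the switch; not to be pointed at.
- socket3 (a point): Centre of the face of another socket, number 3 counted from the switch; not to be pointed at.
- switch_near_half (a point): Middle of the raised half of the rocker switch (while off), on its top, 36 mm above the table; fixed to the strip. The rocker is 24 mm long along the strip's x, 12 mm wide, and pivots about its middle, about 9 mm to the +x side of this point. The raised half is the one towards the robot (-x). Press 5 to 8 mm farther towards -x, so that wide fingertips do not bear on the other half.
- strip_switch (a joint): Rocker switch: 0 = off (half nearer the robot raised), 0.349 rad = fully on. It has no click and stays where it is left, so press it right down to its stop, where its outer edge has sunk about 4 mm. About 3 N moves it slowly; at 15 mm/s a push of 6 N stops half way and 12 N takes it home.
- mouse: Black computer mouse, 78 x 102 mm, 35 mm high at the hump (43 with its cord), origin in the centre of its underside. Bystander.
- phone: Flat black phone lying face up, 140 x 92 mm, 11 mm thick, origin in the centre of its underside. Bystander.
- battery: Block battery standing upright, 28 x 31 x 47 mm, origin under its centre. Bystander behind the strip's left end.
- pen: Black ballpoint pen lying, 145 mm long, 12 mm wide, 9 mm high, origin under its centre. Bystander behind the strip's right end.
- clip_tin: Round tin, 66 mm across, 30 mm high, origin under its centre. Bystander behind the row.
Mind the look-alikes: they are no part of the job. Leave any orange look-alike of the adapter alone.

How it is judged:
On the way, in this order (a step that is already met when the one before it is completed fails the run):
1. the fingertips dwell just above the middle of the adapter, without contact (horizontal distance between the grasp point and adapter below 0.03 m and height (world z) of the grasp point below 0.121 m and contact force between the fingers and adapter below 0.2 N), for 1.5 s.
2. the fingertips dwell just above the socket farthest from the switch, without contact (horizontal distance between the grasp point and far_socket below 0.015 m and height (world z) of the grasp point below 0.121 m and contact force between the fingers and strip below 0.2 N), for 1.5 s.
3. the switch is pressed on (value of joint strip_switch above 0.25 rad), for 0.1 s.
At the end, for the whole second after the job is handed in: The switch stays on (above 0.25 of 0.349 rad), the strip and the bystanders lie within 20 mm and the adapter within 12 mm of where they were, and strip and adapter are at rest (value of joint strip_switch above 0.25 rad and distance of adapter from where it was at the start of the episode below 0.012 m and distance of each of strip, mouse, phone, battery, pen, clip_tin from where it was at the start of the episode below 0.02 m and linear speed of each of strip, adapter below 0.01 m/s); the robot touches nothing.
It fails at once if the adapter is touched (contact force between any of the fingers, the arm and adapter above 0.5 N).
It fails at once if the hand points at the mouse or the phone (comes low over its middle) ((horizontal distance between the grasp point and mouse below 0.02 m and height (world z) of the grasp point below 0.1 m) or (horizontal distance between the grasp point and phone below 0.02 m and height (world z) of the grasp point below 0.071 m)).
It fails at once if the hand points at another socket (comes low over it) ((horizontal distance between the grasp point and socket1 below 0.012 m and height (world z) of the grasp point below 0.086 m) or (horizontal distance between the grasp point and socket2 below 0.012 m and height (world z) of the grasp point below 0.086 m) or (horizontal distance between the grasp point and socket3 below 0.012 m and height (world z) of the grasp point below 0.086 m)).
It fails at once if something is lifted or pushed out of its place (distance of adapter from where it was at the start of the episode above 0.012 m or distance of any of strip, mouse, phone, battery, pen, clip_tin from where it was at the start of the episode above 0.02 m).
It also fails if it takes over 59 s, if anything falls off the work surface, if the arm or the gripper's body presses on something with over 40 N, if the wrist force passes 120 N, or if a joint passes its speed limit or range.

ROBOT

A 7-joint arm with a two-finger parallel gripper is mounted at the origin on a cart in front of the work surface, level with it; the furniture and walls round the work are solid. World frame = base frame: x ahead of the robot, y to its left, z up, the work surface at z = 0. Lengths are in m, angles in rad, forces in N, time in s.
With the tool pointing down it reaches from about 0.4 to 0.875 m from the base axis. Payload 4.4 kg.
Tool frame: the origin (TCP) lies between the finger pads; the fingertips stand 11 mm ahead of it and the grasp point (between the pads) lies 8 mm behind it; z points along the fingers, y is the line along which they close (so a half turn about z gives the same grasp; the last joint's range is limited). The gripper opens to 85 mm and grips with 20 to 120 N. Pads are 22 mm wide; open, the fingers measure 114 mm over their backs; the gripper's body (76 mm by 85 mm) begins 54 mm behind the grasp point. The pads swing forward as they close: fully open they stand 13 mm farther back than shut.
Start: joints at [1.208, 0.628, 0.038, 1.517, -0.027, 0.996, -0.02], TCP at [0.19, -0.622, 0.22] pointing down, gripper open.
Joint ranges: [-3.06, 3.06], [-0.37, 2.12], [-1.25, 1.32], [0.18, 2.47], [-1.1, 4.24], [0.23, 1.98], [-2.94, 2.94]. Speed limits (rad/s): [2.57, 2.57, 3.14, 3.14, 3.14, 3.14, 3.14].

INTERFACE

Orientations are given as a rotation vector (axis times angle).
In Python, from cell import robot gives the robot as it stands.
- The arm moves only by the shell command python3 -m handwheel 'ROWS'. ROWS is JSON, a list of rows, each an object of numbers: "dx", "dy", "dz": the shift along the tool's x, y, z in m; "rx", "ry", "rz": the turn, a rotation vector about the tool's x, y, z in degrees; "gripper": the opening, from -1 (shut) to 1 (fully open). In form: [{"dx": .., "dy": .., "dz": .., "rx": .., "ry": .., "rz": .., "gripper": ..}, ...]. A call has 1 to 20 rows; each row shifts and turns the commanded pose from where the row before left it, along the tool's axes as they then stand; what a row does not reach is not made up. A row lasts 1/12 s, in which the tool goes at most 41.7 mm and 7.16 degrees, less where a joint would pass 70% of its speed; a pose out of reach is approached as far as the arm can. A call is refused whole if a number of a shift passes 0.0417 or a number of a turn 7.16, either way. A call with a gripper value outside its range is refused whole. The fingers move at their own pace and stop on an object; the grip force is fixed at half the most. Time passes only in rows, so rows that do not move let the fingers close. It gives the time, the measured TCP pose, the force, the opening and the grip force at its end, in the units of the state.
- robot.get_obs(): the state, without advancing time (a new reading comes with each control period).
- robot.read_camera(name): name is "scene" or "top" or "wrist"; returns (picture, depth): 384x512x3 uint8, red, green, blue; 384x512 float32, m along the optical axis (not along the pixel's ray), 0 where there is no reading.
- robot.camera_params(name): a dict with "vfov" (degrees; the focal length in pixels is half the picture's height over the tangent of half this angle, whatever the lens; pixels are square), "cx", "cy" (the principal point, pixels), "distortion" ([k1, k2, p1, p2, k3] as OpenCV has them; the pictures are not rectified), "R" (3x3) and "t" (3): a world point X has camera coordinates R X + t; the wrist camera has in their place "T_tool_cam" (4x4, takes a point from camera to tool coordinates, whose origin is the TCP and whose axes are the flange's). Camera axes: x right, y down, z forward; pixel columns grow to the right and rows downward; lengths in m; the calibration is good to about 2 mm. A picture is of the moment at which its call begins: read the wrist's pose just before it. camera_params takes no time and is no camera call.
- robot.job_done(): hands the job in; it is judged then, once.
The state is a dict: "clock": time; "joint_pos": joint angles; "qvel": joint speeds; "joint_torque": joint torques, N m; "position": TCP position; "tool_rot": TCP orientation; "contact_force": force on the tool from outside, world axes, zero at the start; "ft_torque": the same for the moment, N m; "width": finger opening in m; "grasp_force": force on a finger pad.
Only numpy, scipy, OpenCV 4.12 (cv2) and the standard library are available. Lean on these libraries where they do the work, as an engineer would, in place of code of your own. Each camera call takes 0.05 s, during which the arm holds its last target. There are 200 camera calls.

## Working session

There is one attempt and no reset: what is moved stays moved. The work goes in short steps, Python scripts to look and compute and a shell command to move; the robot and the scene stay as the last step left them, time stands still between calls to the robot, and variables do not carry over. Pictures are saved under pics/ and viewed, at most 10 in all, crops included, and the job is handed in when it is done.

```bash
mkdir -p pics; ls; cat > h.py <<'E'
import numpy as np, cv2
from cell import robot
def K(p,h=384):
    f=h/2/np.tan(np.radians(p["vfov"])/2); return np.array([[f,0,p["cx"]],[0,f,p["cy"]],[0,0,1]])
def cloud(name,depth):
    p=robot.camera_params(name); H,W=depth.shape
    u,v=np.meshgrid(np.arange(W),np.arange(H))
    n=cv2.undistortPoints(np.stack([u,v],-1).reshape(-1,1,2).astype(np.float64),K(p),np.array(p["distortion"],float)).reshape(H,W,2)
    X=np.dstack([n*depth[...,None],depth])
    return (X-np.array(p["t"]))@np.array(p["R"])
E
python3 - <<'E'
from h import *
o=robot.get_obs(); print({k:np.round(v,3).tolist() for k,v in o.items()})
for n in("top","scene"):
    im,d=robot.read_camera(n); cv2.imwrite(f"pics/{n}.png",im[...,::-1]); np.savez(f"{n}.npz",im=im,d=d,X=cloud(n,d))
a=cv2.imread("pics/top.png"); cv2.imwrite("pics/top_big.png",cv2.resize(a,(800,600),interpolation=cv2.INTER_CUBIC))
E
```

```text
pics
{'clock': 0.0, 'joint_pos': [1.208, 0.629, 0.038, 1.518, -0.027, 0.996, -0.02], 'qvel': [0.0, -0.0, -0.002, 0.001, 0.0, -0.001, 0.003], 'joint_torque': [0.0, -56.34, 1.226, -19.345, 0.011, 0.011, -0.0], 'position': [0.19, -0.621, 0.219], 'tool_rot': [-3.105, -0.464, 0.0], 'contact_force': [-1.386, -1.171, 0.348], 'ft_torque': [-0.001, 0.028, -0.029], 'grasp_force': 0.0, 'width': 0.085}
```

View pics/top_big.png

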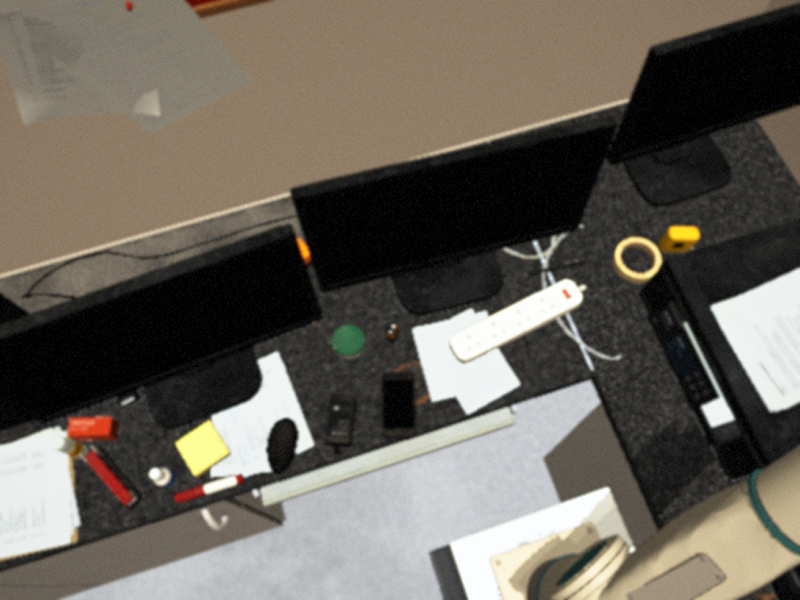

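View pics/scene.png

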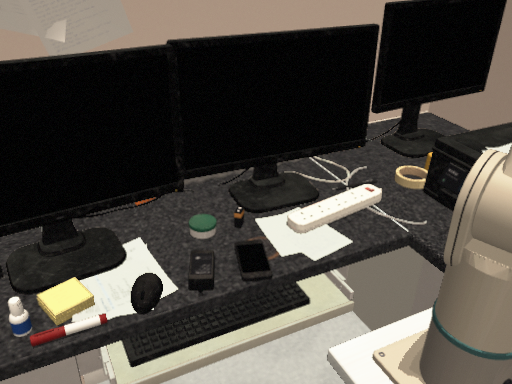

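Top view (800x600): the strip runs from (455,345) to (580,290), with its red switch at (568,294). The three dark objects in the row are mouse (283,445), brick (340,417) and phone (398,402). The brick with a cable stub is plain and blocky, so it fits the adapter. The orange thing at (305,250) behind the monitor is the look-alike. Next I'll measure them and confirm in an enlarged crop.

```bash
python3 - <<'E'
from h import *
for n in("top","scene"):
    z=np.load(n+".npz"); X=z["X"]; im=z["im"].astype(int); d=z["d"]
    hsv=cv2.cvtColor(z["im"],cv2.COLOR_RGB2HSV)
    # cluster by height
    m=((X[...,2]>0.018)&(X[...,2]<0.06)&(d>0)).astype(np.uint8)
    k,l,s,c=cv2.connectedComponentsWithStats(m)
    print(n)
    for i in range(1,k):
        if 60<s[i,4]<6000:
            P=X[l==i]; r=cv2.minAreaRect((P[:,:2]*1000).astype(np.float32))
            print(np.round(c[i]),s[i,4],"med",np.median(P,0).round(3),"rect",np.round(r[0]),np.round(r[1]),round(r[2],1),"zmax",P[:,2].max().round(3),"rgb",im[l==i].mean(0).round())
    red=(hsv[...,1]>130)&((hsv[...,0]<8)|(hsv[...,0]>172))&(X[...,2]>0.02)&(X[...,2]<.06)
    k,l,s,c=cv2.connectedComponentsWithStats(red.astype(np.uint8))
    for i in range(1,k):
        if s[i,4]>8: print("red",c[i].round(1),s[i,4],X[l==i].mean(0).round(4))
    for nm,(u,v) in dict(top=dict(mon=(300,130),mon2=(200,150),base=(287,185)),scene={})[n].items(): print(nm,X[v,u].round(3))
t=cv2.imread("pics/top.png")
s=cv2.imread("pics/scene.png")
A=cv2.resize(t[170:310,160:390],(800,487),interpolation=cv2.INTER_CUBIC)
cv2.imwrite("pics/c1.png",A)
cv2.imwrite("pics/c2.png",cv2.resize(s[170:300,120:400],(800,371),interpolation=cv2.INTER_CUBIC))
E
```

```text
top
[198. 113.] 2948 med [0.97  0.211 0.039] rect [970. 153.] [1492.   14.] 89.9 zmax 0.06 rgb [144. 124. 103.]
[502.  88.] 315 med [ 0.729 -0.861  0.036] rect [ 727. -862.] [159.  16.] 0.7 zmax 0.06 rgb [113.  97.  81.]
[431.  98.] 163 med [ 0.781 -0.608  0.021] rect [ 778. -609.] [38. 88.] 3.1 zmax 0.028 rgb [23. 24. 23.]
[434. 153.] 195 med [ 0.566 -0.499  0.05 ] rect [ 571. -508.] [60. 35.] 74.3 zmax 0.06 rgb [170. 130.  18.]
[407. 165.] 260 med [ 0.563 -0.409  0.023] rect [ 565. -411.] [94. 99.] 39.3 zmax 0.03 rgb [235. 214. 140.]
[329. 204.] 1639 med [ 0.511 -0.107  0.029] rect [ 514. -118.] [ 62. 308.] 8.9 zmax 0.038 rgb [249. 249. 242.]
[415. 190.] 118 med [ 0.468 -0.386  0.038] rect [ 469. -386.] [ 9. 61.] 86.5 zmax 0.059 rgb [12. 12. 11.]
[459. 270.] 875 med [ 0.185 -0.392  0.034] rect [ 257. -402.] [ 75. 351.] 88.7 zmax 0.06 rgb [97. 99. 98.]
[250. 212.] 67 med [0.562 0.139 0.042] rect [565. 139.] [19. 27.] 43.4 zmax 0.051 rgb [81. 69. 56.]
[222. 217.] 335 med [0.576 0.229 0.028] rect [578. 230.] [64. 64.] 8.0 zmax 0.037 rgb [ 57. 105.  70.]
[ 81. 255.] 78 med [0.595 0.676
[... 2169 characters left out ...]
] [69. 93.] 4.5 zmax 0.06 rgb [23. 22. 21.]
[201. 267.] 852 med [0.417 0.293 0.031] rect [420. 293.] [ 50. 114.] 66.9 zmax 0.036 rgb [42. 39. 37.]
[145. 289.] 729 med [0.405 0.414 0.029] rect [415. 412.] [55. 93.] 57.6 zmax 0.044 rgb [30. 27. 25.]
[ 65. 297.] 1321 med [0.451 0.556 0.026] rect [456. 555.] [80. 78.] 17.6 zmax 0.03 rgb [236. 229. 147.]
[ 19. 319.] 378 med [0.414 0.634 0.039] rect [418. 635.] [24. 31.] 8.8 zmax 0.06 rgb [144. 143. 145.]
[ 65. 327.] 273 med [0.38  0.573 0.02 ] rect [380. 560.] [ 14. 127.] 0.0 zmax 0.025 rgb [186. 129. 123.]
[431. 371.] 505 med [0.011 0.063 0.044] rect [14. 57.] [17. 84.] 77.8 zmax 0.06 rgb [87. 79. 70.]
red [ 44.3 332.1] 62 [0.3801 0.6    0.0219]
```

View pics/c2.png

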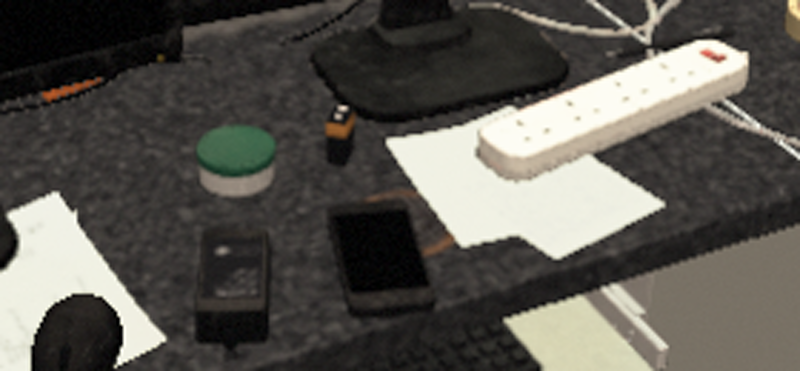

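View pics/c1.png

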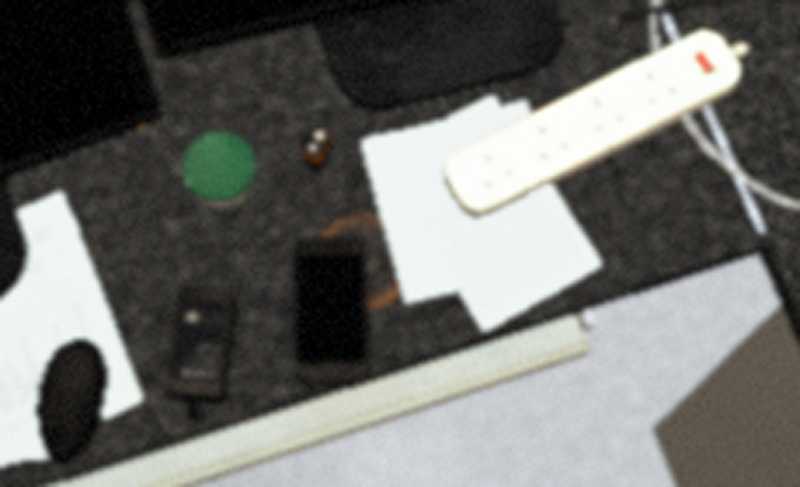

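The crops confirm the pick. The brick at scene (201,267), 30 mm high and with a stub, is the adapter. The flat slab at (253,259) is the phone and the hump at (145,289) is the mouse. The strip's red switch is at its right end. Next I'll fit the strip frame and rectify its top to locate the sockets.

```bash
python3 - <<'E'
from h import *
out=[]
z=np.load("top.npz");X=z["X"]
def strip(n):
    z=np.load(n+".npz");X=z["X"];im=z["im"]
    m=(X[...,2]>.02)&(X[...,2]<.042)&(im.min(2)>120)&(abs(X[...,0]-.51)<.12)&(abs(X[...,1]+.118)<.2)
    P=X[m][:,:2]; c=P.mean(0); w,V=np.linalg.eigh(np.cov((P-c).T)); e=V[:,1]*np.sign(V[1,1])
    for _ in range(2):
        s=(P-c)@e; t=(P-c)@np.array([e[1],-e[0]])
        print(n,"c",c.round(4),"e",e.round(4),"ang",np.arctan2(-e[0],e[1]).round(4),"s",np.percentile(s,[0,.5,2,98,99.5,100]).round(4),"t",np.percentile(t,[0,1,99,100]).round(4))
        break
    return c,e
c,e=strip("top"); c2,e2=strip("scene")
# rectified view: strip axis grid about fixed frame
C=np.array([.514,-.116]); yaw=np.mean([np.arctan2(-v[0],v[1]) for v in(e,e2)]); ey=np.array([-np.sin(yaw),np.cos(yaw)]); ex=np.array([ey[1],-ey[0]])
print(yaw)
ims=[]
for n in("top","scene"):
    p=robot.camera_params(n)
    v,u=np.mgrid[0:200,0:800]  # 0.45mm/px ; u right = -ey, v down = -ex
    s=(400-u)*.00045; t=(100-v)*.00045
    W=np.dstack([C[0]+s*ey[0]+t*ex[0],C[1]+s*ey[1]+t*ex[1],np.full(s.shape,.031)]).reshape(-1,3)
    q=cv2.projectPoints(W,cv2.Rodrigues(np.array(p["R"],float))[0],np.array(p["t"],float),K(p),np.array(p["distortion"],float))[0].reshape(200,800,2).astype(np.float32)
    ims.append(cv2.remap(cv2.imread(f"pics/{n}.png"),q[...,0],q[...,1],cv2.INTER_CUBIC))
o=np.vstack(ims); 
for x in range(0,800,100): o[::8,x]=(255,0,255)
cv2.imwrite("pics/rect.png",o)
E
```

```text
top c [ 0.5113 -0.1074] e [-0.1573  0.9876] ang 0.1579 s [-0.16   -0.1479 -0.1428  0.1367  0.1413  0.1434] t [-0.029  -0.0285  0.0301  0.0318]
scene c [ 0.5056 -0.0976] e [-0.1551  0.9879] ang 0.1557 s [-0.1821 -0.1582 -0.1522  0.1302  0.1326  0.1354] t [-0.0266 -0.0248  0.0337  0.0358]
0.1568397629813745
```

View pics/rect.png

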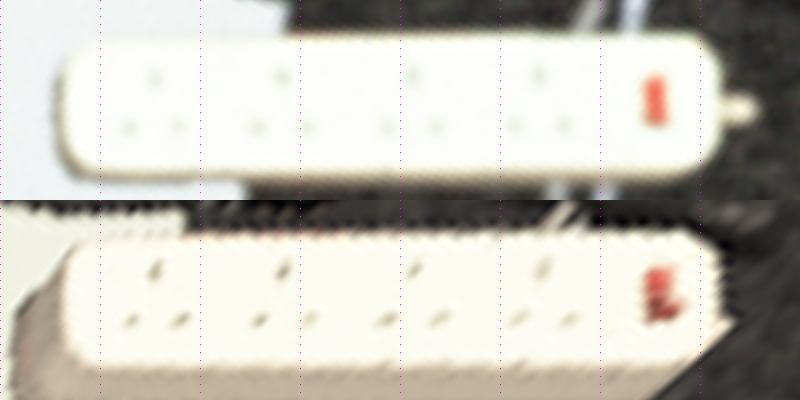

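```bash
python3 - <<'E'
from h import *
A=np.vstack([np.load(n+".npz")["X"][np.load(n+".npz")["d"]>0] for n in("top","scene")])
print("max z per cell; rows x, cols y"); ys=np.arange(-.8,.61,.1); print("      ",ys.round(1))
for x in np.arange(.1,.8,.05):
    r=[]
    for y in ys:
        s=A[(A[:,0]>=x)&(A[:,0]<x+.05)&(A[:,1]>=y)&(A[:,1]<y+.1)]
        r.append(round(float(np.percentile(s[:,2],99)),2) if len(s)>5 else -9)
    print(round(x,2),r)
E
python3 -m handwheel '[{"dz":-0.03,"rz":2,"gripper":-1},{"dz":-0.03,"rz":2,"gripper":-1},{"dz":-0.03,"rz":2,"gripper":-1},{"dz":-0.03,"rz":2,"gripper":-1},{"gripper":-1}]'
```

```text
max z per cell; rows x, cols y
       [-0.8 -0.7 -0.6 -0.5 -0.4 -0.3 -0.2 -0.1 -0.   0.1  0.2  0.3  0.4  0.5
  0.6]
0.1 [-9, -9, -9, 0.17, 0.17, 0.0, 0.61, 0.01, 0.01, 0.0, -0.8, -0.8, -0.8, -0.81, -9]
0.15 [-9, -9, -9, 0.18, 0.17, 0.0, -0.8, -0.16, -0.0, -0.71, -0.8, -0.8, -0.8, -0.8, -0.8]
0.2 [-9, -9, 0.17, 0.18, 0.17, 0.0, -0.8, -0.8, -0.8, -0.81, -0.8, -0.8, -0.8, -0.8, -0.8]
0.25 [-9, -9, 0.17, 0.17, 0.17, 0.0, -0.81, -0.8, -0.8, -0.8, -0.8, -0.8, -0.8, -0.8, -0.8]
0.3 [-9, -9, 0.17, 0.18, 0.17, 0.0, -0.8, -0.14, -0.14, -0.14, -0.14, -0.14, -0.14, -0.8, -0.16]
0.35 [-9, 0.17, 0.17, 0.18, 0.17, 0.01, 0.0, 0.0, 0.01, 0.01, 0.03, 0.03, 0.03, 0.02, 0.02]
0.4 [-9, 0.17, 0.17, 0.17, 0.17, 0.01, 0.0, 0.01, 0.01, 0.02, 0.03, 0.03, 0.04, 0.03, 0.08]
0.45 [-9, 0.17, 0.17, 0.17, 0.17, 0.02, 0.03, 0.03, 0.03, 0.01, 0.03, 0.03, 0.02, 0.03, 0.01]
0.5 [0.0, -9, -9, 0.03, 0.03, 0.04, 0.04, 0.04, 0.03, 0.01, 0.03, 0.01, 0.02, 0.02, 0.02]
0.55 [0.0, 0.01, 0.06, 0.06, 0.03, 0.03, 0.03, 0.02, 0.02, 0.05, 0.15, 0.31, 0.43, 0.43, 0.44]
0.6 [0.0, 0.0, 0.0, 0.03, 0.03, 0.42, 0.35, 0.25, 0.16, 0.12, 0.44, 0.44, 0.44, 0.44, 0.43]
0.65 [0.01, 0.02, 0.02, 0.01, 0.01, 0.43, 0.43, 0.43, 0.43, 0.43, 0.43, 0.0, 0.02, 0.07, 0.02]
0.7 [0.43, 0.45, 0.46, 0.46, 0.46, 0.01, 0.02, 0.07, 0.06, 0.01, 0.01, 0.01, 0.02, 0.0, 0.0]
0.75 [0.44, 0.46, 0.46, 0.46, 0.45, 0.01, 0.0, 0.0, 0.04, 0.01, 0.03, 0.01, 0.01, 0.0, 0.0]invalid input at $[0]: expected keys dx, dy, dz, rx, ry, rz, gripper
```

```bash
python3 -m handwheel '[{"dx":0,"dy":0,"dz":-0.025,"rx":0,"ry":0,"rz":2,"gripper":-1},{"dx":0,"dy":0,"dz":-0.025,"rx":0,"ry":0,"rz":2,"gripper":-1},{"dx":0,"dy":0,"dz":-0.025,"rx":0,"ry":0,"rz":2,"gripper":-1},{"dx":0,"dy":0,"dz":-0.025,"rx":0,"ry":0,"rz":2,"gripper":-1},{"dx":0,"dy":0,"dz":0,"rx":0,"ry":0,"rz":0,"gripper":-1}]'
```

```text
clock: 0.52
position: [0.1908, -0.6241, 0.3256]
tool_rot: [3.123, 0.244, 0.003]
contact_force: [0.6, -0.5, 0.8]
width: 0.0257
grasp_force: 0.0
```

```bash
python3 -m handwheel '[{"dx":0.026,"dy":-0.025,"dz":0,"rx":0,"ry":0,"rz":0,"gripper":-1},{"dx":0.026,"dy":-0.025,"dz":0,"rx":0,"ry":0,"rz":0,"gripper":-1},{"dx":0.026,"dy":-0.025,"dz":0,"rx":0,"ry":0,"rz":0,"gripper":-1},{"dx":0.026,"dy":-0.025,"dz":0,"rx":0,"ry":0,"rz":0,"gripper":-1},{"dx":0.026,"dy":-0.025,"dz":0,"rx":0,"ry":0,"rz":0,"gripper":-1},{"dx":0.026,"dy":-0.025,"dz":0,"rx":0,"ry":0,"rz":0,"gripper":-1},{"dx":0.026,"dy":-0.025,"dz":0,"rx":0,"ry":0,"rz":0,"gripper":-1},{"dx":0.026,"dy":-0.025,"dz":0,"rx":0,"ry":0,"rz":0,"gripper":-1},{"dx":0.026,"dy":-0.025,"dz":0,"rx":0,"ry":0,"rz":0,"gripper":-1},{"dx":0.026,"dy":-0.025,"dz":0,"rx":0,"ry":0,"rz":0,"gripper":-1},{"dx":0.026,"dy":-0.025,"dz":0,"rx":0,"ry":0,"rz":0,"gripper":-1},{"dx":0.026,"dy":-0.025,"dz":0,"rx":0,"ry":0,"rz":0,"gripper":-1},{"dx":0,"dy":0,"dz":0,"rx":0,"ry":0,"rz":0,"gripper":-1},{"dx":0,"dy":0,"dz":0,"rx":0,"ry":0,"rz":0,"gripper":-1}]'; python3 -c "
from cell import robot; print(robot.get_obs()['joint_pos'])"
```

```text
clock: 1.68
position: [0.4525, -0.2739, 0.3198]
tool_rot: [-3.13, -0.255, 0.001]
contact_force: [-0.4, -1.4, 0.4]
width: -0.0003
grasp_force: 0.0
[ 0.50330449  0.35043603 -0.01606371  1.71274773  0.00530941  1.07949171
 -0.92220323]
```

```bash
python3 -m handwheel '[{"dx":0.0033,"dy":-0.0311,"dz":0,"rx":0,"ry":0,"rz":0,"gripper":-1},{"dx":0.0033,"dy":-0.0311,"dz":0,"rx":0,"ry":0,"rz":0,"gripper":-1},{"dx":0.0033,"dy":-0.0311,"dz":0,"rx":0,"ry":0,"rz":0,"gripper":-1},{"dx":0.0033,"dy":-0.0311,"dz":0,"rx":0,"ry":0,"rz":0,"gripper":-1},{"dx":0.0033,"dy":-0.0311,"dz":0,"rx":0,"ry":0,"rz":0,"gripper":-1},{"dx":0.0033,"dy":-0.0311,"dz":0,"rx":0,"ry":0,"rz":0,"gripper":-1},{"dx":0.0033,"dy":-0.0311,"dz":0,"rx":0,"ry":0,"rz":0,"gripper":-1},{"dx":0.0033,"dy":-0.0311,"dz":0,"rx":0,"ry":0,"rz":0,"gripper":-1},{"dx":0.0033,"dy":-0.0311,"dz":0,"rx":0,"ry":0,"rz":0,"gripper":-1},{"dx":0.0033,"dy":-0.0311,"dz":0,"rx":0,"ry":0,"rz":0,"gripper":-1},{"dx":0.0033,"dy":-0.0311,"dz":0,"rx":0,"ry":0,"rz":0,"gripper":-1},{"dx":0.0033,"dy":-0.0311,"dz":0,"rx":0,"ry":0,"rz":0,"gripper":-1},{"dx":0.0033,"dy":-0.0311,"dz":0,"rx":0,"ry":0,"rz":0,"gripper":-1},{"dx":0.0033,"dy":-0.0311,"dz":0,"rx":0,"ry":0,"rz":0,"gripper":-1},{"dx":0.0033,"dy":-0.0311,"dz":0,"rx":0,"ry":0,"rz":0,"gripper":-1},{"dx":0.0033,"dy":-0.0311,"dz":0,"rx":0,"ry":0,"rz":0,"gripper":-1},{"dx":0.0033,"dy":-0.0311,"dz":0,"rx":0,"ry":0,"rz":0,"gripper":-1},{"dx":0.0033,"dy":-0.0311,"dz":0,"rx":0,"ry":0,"rz":0,"gripper":-1},{"dx":0,"dy":0,"dz":0,"rx":0,"ry":0,"rz":0,"gripper":-1},{"dx":0,"dy":0,"dz":0,"rx":0,"ry":0,"rz":0,"gripper":-1}]'; python3 - <<'E'
from h import *
o=robot.get_obs(); print(np.round(o['joint_pos'],2),o['position'])
im,d=robot.read_camera("wrist"); cv2.imwrite("pics/w1.png",im[...,::-1])
p=robot.camera_params("wrist"); T=np.array(p["T_tool_cam"])
from scipy.spatial.transform import Rotation as R
u,v=np.meshgrid(np.arange(512),np.arange(384))
n=cv2.undistortPoints(np.stack([u,v],-1).reshape(-1,1,2).astype(float),K(p),np.array(p["distortion"],float)).reshape(384,512,2)
X=np.dstack([n*d[...,None],d]); X=X@T[:3,:3].T+T[:3,3]; X=X@R.from_rotvec(o['tool_rot']).as_matrix().T+o['position']
m=((X[...,2]>.018)&(X[...,2]<.06)&(d>0)).astype(np.uint8)
k,l,s,c=cv2.connectedComponentsWithStats(m)
for i in range(1,k):
    if s[i,4]>300:
        P=X[l==i]; r=cv2.minAreaRect((P[:,:2]*1000).astype(np.float32)); print(c[i].round(),s[i,4],np.round(r[0]),np.round(r[1]),round(r[2]),P[:,2].max())
E
```

```text
clock: 3.35
position: [0.4224, 0.286, 0.3198]
tool_rot: [3.131, 0.249, -0.001]
contact_force: [-0.1, -0.6, 0.3]
width: -0.0
grasp_force: 0.0
[-0.43  0.33 -0.3   1.75  0.11  1.07 -2.18] [0.42241524 0.28598381 0.31976869]
[320.  35.] 2235 [579. 230.] [65. 65.] 10 0.03352817521500229
[386.  57.] 430 [568. 139.] [18. 27.] 47 0.049086743373414676
[70. 90.] 3238 [459. 555.] [76. 78.] 18 0.028973845110716046
[ 12. 106.] 549 [427. 630.] [31. 21.] 6 0.05971435104919132
[172. 133.] 2032 [421. 412.] [55. 99.] 65 0.04332867676025298
[256. 141.] 2455 [424. 293.] [ 51. 113.] 66 0.03419315646054688
[475. 127.] 3110 [502. -18.] [ 60. 108.] 10 0.03432010386019435
[ 64. 143.] 493 [383. 561.] [129.  13.] 90 0.023950570766073542
```

View pics/w1.png

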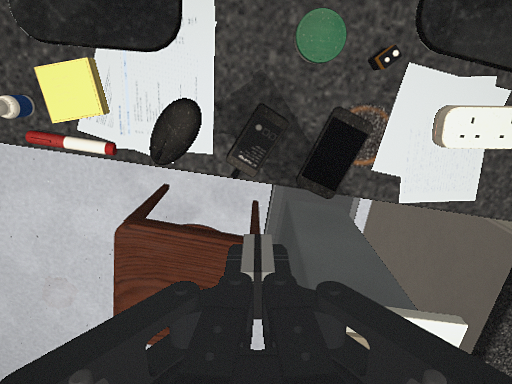

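The wrist view shows the adapter at (256,141), which works out to (0.424, 0.29), directly below the tool. Mouse is at (172,133) and phone at (333,152). Lowering to point now.

```bash
python3 -m handwheel '[{"dx":0.001,"dy":-0.002,"dz":0.03,"rx":0,"ry":0,"rz":0,"gripper":-1},{"dx":0.001,"dy":-0.002,"dz":0.03,"rx":0,"ry":0,"rz":0,"gripper":-1},{"dx":0,"dy":0,"dz":0.03,"rx":0,"ry":0,"rz":0,"gripper":-1},{"dx":0,"dy":0,"dz":0.03,"rx":0,"ry":0,"rz":0,"gripper":-1},{"dx":0,"dy":0,"dz":0.03,"rx":0,"ry":0,"rz":0,"gripper":-1},{"dx":0,"dy":0,"dz":0.03,"rx":0,"ry":0,"rz":0,"gripper":-1},{"dx":0,"dy":0,"dz":0.03,"rx":0,"ry":0,"rz":0,"gripper":-1},{"dx":0,"dy":0,"dz":0.025,"rx":0,"ry":0,"rz":0,"gripper":-1},{"dx":0,"dy":0,"dz":0,"rx":0,"ry":0,"rz":0,"gripper":-1},{"dx":0,"dy":0,"dz":0,"rx":0,"ry":0,"rz":0,"gripper":-1},{"dx":0,"dy":0,"dz":0,"rx":0,"ry":0,"rz":0,"gripper":-1},{"dx":0,"dy":0,"dz":0,"rx":0,"ry":0,"rz":0,"gripper":-1}]'
```

```text
clock: 4.4
position: [0.4252, 0.2901, 0.0872]
tool_rot: [-3.131, -0.245, -0.005]
contact_force: [0.2, 0.5, 0.4]
width: 0.0002
grasp_force: 0.0
```

```bash
python3 -m handwheel '[{"dx":0,"dy":0,"dz":0,"rx":0,"ry":0,"rz":0,"gripper":-1},{"dx":0,"dy":0,"dz":0,"rx":0,"ry":0,"rz":0,"gripper":-1},{"dx":0,"dy":0,"dz":0,"rx":0,"ry":0,"rz":0,"gripper":-1},{"dx":0,"dy":0,"dz":0,"rx":0,"ry":0,"rz":0,"gripper":-1},{"dx":0,"dy":0,"dz":0,"rx":0,"ry":0,"rz":0,"gripper":-1},{"dx":0,"dy":0,"dz":0,"rx":0,"ry":0,"rz":0,"gripper":-1},{"dx":0,"dy":0,"dz":0,"rx":0,"ry":0,"rz":0,"gripper":-1},{"dx":0,"dy":0,"dz":0,"rx":0,"ry":0,"rz":0,"gripper":-1},{"dx":0,"dy":0,"dz":0,"rx":0,"ry":0,"rz":0,"gripper":-1},{"dx":0,"dy":0,"dz":0,"rx":0,"ry":0,"rz":0,"gripper":-1},{"dx":0,"dy":0,"dz":0,"rx":0,"ry":0,"rz":0,"gripper":-1},{"dx":0,"dy":0,"dz":0,"rx":0,"ry":0,"rz":0,"gripper":-1},{"dx":0,"dy":0,"dz":0,"rx":0,"ry":0,"rz":0,"gripper":-1},{"dx":0,"dy":0,"dz":0,"rx":0,"ry":0,"rz":0,"gripper":-1},{"dx":0,"dy":0,"dz":0,"rx":0,"ry":0,"rz":0,"gripper":-1},{"dx":0,"dy":0,"dz":0,"rx":0,"ry":0,"rz":0,"gripper":-1},{"dx":0,"dy":0,"dz":0,"rx":0,"ry":0,"rz":0,"gripper":-1},{"dx":0,"dy":0,"dz":0,"rx":0,"ry":0,"rz":0,"gripper":-1},{"dx":0,"dy":0,"dz":0,"rx":0,"ry":0,"rz":0,"gripper":-1},{"dx":0,"dy":0,"dz":0,"rx":0,"ry":0,"rz":0,"gripper":-1}]'
```

```text
clock: 6.07
position: [0.4238, 0.29, 0.0854]
tool_rot: [3.132, 0.247, 0.0]
contact_force: [-0.1, 0.1, 0.6]
width: -0.0002
grasp_force: 0.0
```

```bash
python3 -m handwheel '[{"dx":0,"dy":0,"dz":0,"rx":0,"ry":0,"rz":0,"gripper":-1},{"dx":0,"dy":0,"dz":0,"rx":0,"ry":0,"rz":0,"gripper":-1},{"dx":0,"dy":0,"dz":0,"rx":0,"ry":0,"rz":0,"gripper":-1},{"dx":0,"dy":0,"dz":0,"rx":0,"ry":0,"rz":0,"gripper":-1},{"dx":0,"dy":0,"dz":-0.03,"rx":0,"ry":0,"rz":0,"gripper":-1},{"dx":0,"dy":0,"dz":-0.03,"rx":0,"ry":0,"rz":0,"gripper":-1},{"dx":0,"dy":0,"dz":-0.03,"rx":0,"ry":0,"rz":0,"gripper":-1},{"dx":0,"dy":0,"dz":-0.03,"rx":0,"ry":0,"rz":0,"gripper":-1},{"dx":0,"dy":0,"dz":-0.02,"rx":0,"ry":0,"rz":0,"gripper":-1},{"dx":0,"dy":0,"dz":0,"rx":0,"ry":0,"rz":0,"gripper":-1},{"dx":0,"dy":0,"dz":0,"rx":0,"ry":0,"rz":0,"gripper":-1}]'
```

```text
clock: 6.98
position: [0.4243, 0.2903, 0.2265]
tool_rot: [-3.131, -0.246, -0.004]
contact_force: [0.0, 0.1, -1.4]
width: 0.0001
grasp_force: 0.0
```

```bash
python3 -m handwheel '[{"dx":0.0024,"dy":0.0304,"dz":0,"rx":0,"ry":0,"rz":0,"gripper":-1},{"dx":0.0024,"dy":0.0304,"dz":0,"rx":0,"ry":0,"rz":0,"gripper":-1},{"dx":0.0024,"dy":0.0304,"dz":0,"rx":0,"ry":0,"rz":0,"gripper":-1},{"dx":0.0024,"dy":0.0304,"dz":0,"rx":0,"ry":0,"rz":0,"gripper":-1},{"dx":0.0024,"dy":0.0304,"dz":0,"rx":0,"ry":0,"rz":0,"gripper":-1},{"dx":0.0024,"dy":0.0304,"dz":0,"rx":0,"ry":0,"rz":0,"gripper":-1},{"dx":0.0024,"dy":0.0304,"dz":0,"rx":0,"ry":0,"rz":0,"gripper":-1},{"dx":0.0024,"dy":0.0304,"dz":0,"rx":0,"ry":0,"rz":0,"gripper":-1},{"dx":0.0024,"dy":0.0304,"dz":0,"rx":0,"ry":0,"rz":0,"gripper":-1},{"dx":0.0024,"dy":0.0304,"dz":0,"rx":0,"ry":0,"rz":0,"gripper":-1},{"dx":0,"dy":0,"dz":0,"rx":0,"ry":0,"rz":0,"gripper":-1},{"dx":0,"dy":0,"dz":0,"rx":0,"ry":0,"rz":0,"gripper":-1},{"dx":0,"dy":0,"dz":0,"rx":0,"ry":0,"rz":0,"gripper":-1}]'; cat > w.py <<'E'
from h import *
from scipy.spatial.transform import Rotation as R
import sys
o=robot.get_obs(); print(np.round(o['joint_pos'],2),o['position'].round(4) if hasattr(o['position'],'round') else o['position'])
im,d=robot.read_camera("wrist"); p=robot.camera_params("wrist"); T=np.array(p["T_tool_cam"])
Rt=R.from_rotvec(o['tool_rot']).as_matrix()
C=np.array([.514,-.116]); yaw=.1568; ey=np.array([-np.sin(yaw),np.cos(yaw)]); ex=np.array([ey[1],-ey[0]])
v,u=np.mgrid[0:200,0:800]; s=(400-u)*.00045; t=(100-v)*.00045
W=np.dstack([C[0]+s*ey[0]+t*ex[0],C[1]+s*ey[1]+t*ex[1],np.full(s.shape,.031)]).reshape(-1,3)
Xc=((W-o['position'])@Rt-T[:3,3])@T[:3,:3]
q=cv2.projectPoints(Xc,np.zeros(3),np.zeros(3),K(p),np.array(p["distortion"],float))[0].reshape(200,800,2).astype(np.float32)
r=cv2.remap(im[...,::-1].copy(),q[...,0],q[...,1],cv2.INTER_CUBIC)
for x in range(0,800,100): r[::8,x]=(255,0,255)
cv2.imwrite(sys.argv[1],np.vstack([r,cv2.resize(im[...,::-1],(533,400))if 0 else cv2.copyMakeBorder(im[...,::-1],0,0,0,288,cv2.BORDER_CONSTANT)]))
E
python3 w.py pics/w2.png
```

```text
clock: 8.07
position: [0.4941, -0.006, 0.2243]
tool_rot: [-3.131, -0.247, 0.004]
contact_force: [-0.6, 0.8, -0.4]
width: 0.0001
grasp_force: 0.0
[ 0.14  0.41 -0.25  1.93  0.14  0.82 -1.6 ] [ 0.4941 -0.006   0.2243]
```

View pics/w2.png

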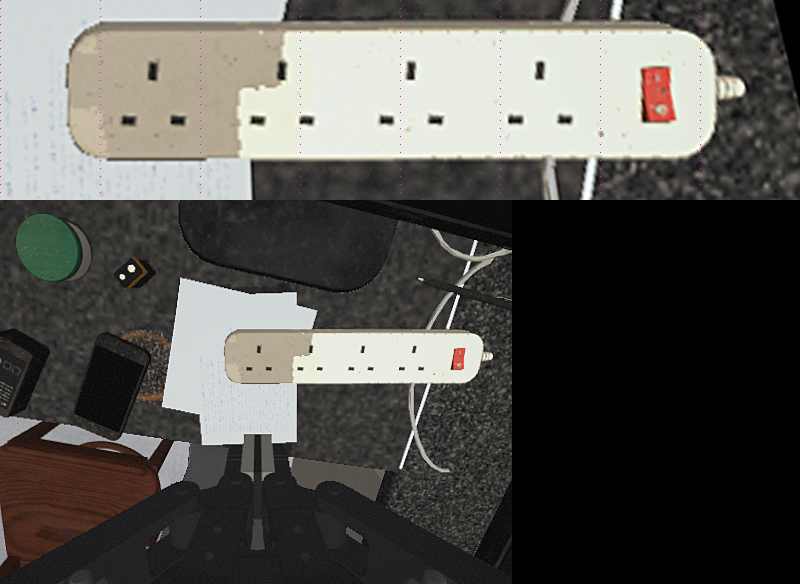

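The wrist view shows all four sockets. The far socket is at rectified (153,96) and the switch at (658,95), both within about 3 mm of the other two cameras. Lowering over the far socket.

```bash
python3 -m handwheel '[{"dx":0.0015,"dy":0,"dz":0.03,"rx":0,"ry":0,"rz":0,"gripper":-1},{"dx":0.0015,"dy":0,"dz":0.03,"rx":0,"ry":0,"rz":0,"gripper":-1},{"dx":0,"dy":0,"dz":0.03,"rx":0,"ry":0,"rz":0,"gripper":-1},{"dx":0,"dy":0,"dz":0.03,"rx":0,"ry":0,"rz":0,"gripper":-1},{"dx":0,"dy":0,"dz":0.02,"rx":0,"ry":0,"rz":0,"gripper":-1},{"dx":0,"dy":0,"dz":0,"rx":0,"ry":0,"rz":0,"gripper":-1},{"dx":0,"dy":0,"dz":0,"rx":0,"ry":0,"rz":0,"gripper":-1},{"dx":0,"dy":0,"dz":0,"rx":0,"ry":0,"rz":0,"gripper":-1}]'
```

```text
clock: 8.78
position: [0.4987, -0.005, 0.0863]
tool_rot: [-3.131, -0.249, -0.002]
contact_force: [0.7, -0.2, 0.8]
width: -0.0001
grasp_force: 0.0
```

```bash
python3 -m handwheel '[{"dx":0,"dy":0,"dz":0,"rx":0,"ry":0,"rz":0,"gripper":-1},{"dx":0,"dy":0,"dz":0,"rx":0,"ry":0,"rz":0,"gripper":-1},{"dx":0,"dy":0,"dz":0,"rx":0,"ry":0,"rz":0,"gripper":-1},{"dx":0,"dy":0,"dz":0,"rx":0,"ry":0,"rz":0,"gripper":-1},{"dx":0,"dy":0,"dz":0,"rx":0,"ry":0,"rz":0,"gripper":-1},{"dx":0,"dy":0,"dz":0,"rx":0,"ry":0,"rz":0,"gripper":-1},{"dx":0,"dy":0,"dz":0,"rx":0,"ry":0,"rz":0,"gripper":-1},{"dx":0,"dy":0,"dz":0,"rx":0,"ry":0,"rz":0,"gripper":-1},{"dx":0,"dy":0,"dz":0,"rx":0,"ry":0,"rz":0,"gripper":-1},{"dx":0,"dy":0,"dz":0,"rx":0,"ry":0,"rz":0,"gripper":-1},{"dx":0,"dy":0,"dz":0,"rx":0,"ry":0,"rz":0,"gripper":-1},{"dx":0,"dy":0,"dz":0,"rx":0,"ry":0,"rz":0,"gripper":-1},{"dx":0,"dy":0,"dz":0,"rx":0,"ry":0,"rz":0,"gripper":-1},{"dx":0,"dy":0,"dz":0,"rx":0,"ry":0,"rz":0,"gripper":-1},{"dx":0,"dy":0,"dz":0,"rx":0,"ry":0,"rz":0,"gripper":-1},{"dx":0,"dy":0,"dz":0,"rx":0,"ry":0,"rz":0,"gripper":-1},{"dx":0,"dy":0,"dz":0,"rx":0,"ry":0,"rz":0,"gripper":-1},{"dx":0,"dy":0,"dz":0,"rx":0,"ry":0,"rz":0,"gripper":-1},{"dx":0,"dy":0,"dz":0,"rx":0,"ry":0,"rz":0,"gripper":-1},{"dx":0,"dy":0,"dz":0,"rx":0,"ry":0,"rz":0,"gripper":-1}]'
```

```text
clock: 10.45
position: [0.498, -0.006, 0.0854]
tool_rot: [-3.132, -0.247, -0.0]
contact_force: [0.0, -0.2, -0.7]
width: 0.0002
grasp_force: 0.0
```

```bash
python3 -m handwheel '[{"dx":0,"dy":0,"dz":0,"rx":0,"ry":0,"rz":0,"gripper":-1},{"dx":0,"dy":0,"dz":0,"rx":0,"ry":0,"rz":0,"gripper":-1},{"dx":0,"dy":0,"dz":0,"rx":0,"ry":0,"rz":0,"gripper":-1},{"dx":0,"dy":0,"dz":0,"rx":0,"ry":0,"rz":0,"gripper":-1},{"dx":0,"dy":0,"dz":-0.03,"rx":0,"ry":0,"rz":0,"gripper":-1},{"dx":0,"dy":0,"dz":-0.03,"rx":0,"ry":0,"rz":0,"gripper":-1},{"dx":0,"dy":0,"dz":-0.03,"rx":0,"ry":0,"rz":0,"gripper":-1},{"dx":0,"dy":0,"dz":-0.02,"rx":0,"ry":0,"rz":0,"gripper":-1},{"dx":0,"dy":0,"dz":0,"rx":0,"ry":0,"rz":0,"gripper":-1},{"dx":0,"dy":0,"dz":0,"rx":0,"ry":0,"rz":0,"gripper":-1}]'
```

```text
clock: 11.28
position: [0.4987, -0.0061, 0.1965]
tool_rot: [3.132, 0.246, 0.004]
contact_force: [-0.5, 0.2, -0.0]
width: -0.0
grasp_force: 0.0
```

```bash
python3 -m handwheel '[{"dx":-0.0017,"dy":0.0252,"dz":0,"rx":0,"ry":0,"rz":0,"gripper":-1},{"dx":-0.0017,"dy":0.0252,"dz":0,"rx":0,"ry":0,"rz":0,"gripper":-1},{"dx":-0.0017,"dy":0.0252,"dz":0,"rx":0,"ry":0,"rz":0,"gripper":-1},{"dx":-0.0017,"dy":0.0252,"dz":0,"rx":0,"ry":0,"rz":0,"gripper":-1},{"dx":-0.0017,"dy":0.0252,"dz":0,"rx":0,"ry":0,"rz":0,"gripper":-1},{"dx":-0.0017,"dy":0.0252,"dz":0,"rx":0,"ry":0,"rz":0,"gripper":-1},{"dx":-0.0017,"dy":0.0252,"dz":0,"rx":0,"ry":0,"rz":0,"gripper":-1},{"dx":-0.0017,"dy":0.0252,"dz":0,"rx":0,"ry":0,"rz":0,"gripper":-1},{"dx":-0.0017,"dy":0.0252,"dz":0,"rx":0,"ry":0,"rz":0,"gripper":-1},{"dx":0,"dy":0,"dz":0.03,"rx":0,"ry":0,"rz":0,"gripper":-1},{"dx":0,"dy":0,"dz":0.03,"rx":0,"ry":0,"rz":0,"gripper":-1},{"dx":0,"dy":0,"dz":0.03,"rx":0,"ry":0,"rz":0,"gripper":-1},{"dx":0,"dy":0,"dz":0,"rx":0,"ry":0,"rz":0,"gripper":-1},{"dx":0,"dy":0,"dz":0,"rx":0,"ry":0,"rz":0,"gripper":-1},{"dx":0,"dy":0,"dz":0,"rx":0,"ry":0,"rz":0,"gripper":-1},{"dx":0,"dy":0,"dz":0,"rx":0,"ry":0,"rz":0,"gripper":-1}]'; python3 w.py pics/w3.png
```

```text
clock: 12.62
position: [0.5196, -0.2327, 0.1069]
tool_rot: [3.131, 0.247, 0.004]
contact_force: [0.4, 0.4, -0.1]
width: 0.0002
grasp_force: 0.0
[ 0.5   0.67 -0.2   1.85  0.21  0.64 -1.24] [ 0.5196 -0.2327  0.1069]
```

View pics/w3.png

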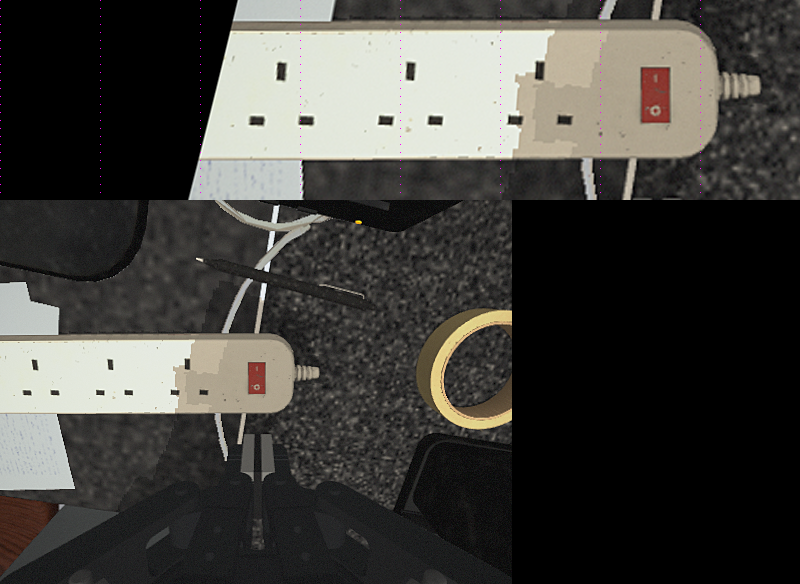

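The switch sits squarely ahead, rectified (655,95), with "O" towards the robot. The tool is about 13–14 mm nearer the robot than the pivot, so I'll shift 1.5 mm back and come down slowly.

```bash
python3 -m handwheel '[{"dx":-0.0015,"dy":0,"dz":0.02,"rx":0,"ry":0,"rz":0,"gripper":-1},{"dx":0,"dy":0,"dz":0.02,"rx":0,"ry":0,"rz":0,"gripper":-1},{"dx":0,"dy":0,"dz":0.012,"rx":0,"ry":0,"rz":0,"gripper":-1},{"dx":0,"dy":0,"dz":0,"rx":0,"ry":0,"rz":0,"gripper":-1},{"dx":0,"dy":0,"dz":0,"rx":0,"ry":0,"rz":0,"gripper":-1},{"dx":0,"dy":0,"dz":0,"rx":0,"ry":0,"rz":0,"gripper":-1},{"dx":0,"dy":0,"dz":0.001,"rx":0,"ry":0,"rz":0,"gripper":-1},{"dx":0,"dy":0,"dz":0.001,"rx":0,"ry":0,"rz":0,"gripper":-1},{"dx":0,"dy":0,"dz":0.001,"rx":0,"ry":0,"rz":0,"gripper":-1},{"dx":0,"dy":0,"dz":0.001,"rx":0,"ry":0,"rz":0,"gripper":-1},{"dx":0,"dy":0,"dz":0.001,"rx":0,"ry":0,"rz":0,"gripper":-1},{"dx":0,"dy":0,"dz":0.001,"rx":0,"ry":0,"rz":0,"gripper":-1}]'
python3 -m handwheel '[{"dx":0,"dy":0,"dz":0.001,"rx":0,"ry":0,"rz":0,"gripper":-1},{"dx":0,"dy":0,"dz":0.001,"rx":0,"ry":0,"rz":0,"gripper":-1}]'
python3 -m handwheel '[{"dx":0,"dy":0,"dz":0.001,"rx":0,"ry":0,"rz":0,"gripper":-1},{"dx":0,"dy":0,"dz":0.001,"rx":0,"ry":0,"rz":0,"gripper":-1}]'
```

```text
clock: 13.67
position: [0.5169, -0.2327, 0.0474]
tool_rot: [3.132, 0.247, 0.0]
contact_force: [-0.8, 0.1, 1.5]
width: 0.0001
grasp_force: 0.0
clock: 13.83
position: [0.5169, -0.2326, 0.0453]
tool_rot: [-3.132, -0.247, 0.0]
contact_force: [0.6, 0.6, -0.3]
width: 0.0
grasp_force: 0.0
clock: 14.0
position: [0.5169, -0.2327, 0.0433]
tool_rot: [-3.132, -0.247, 0.0]
contact_force: [-0.3, -0.7, -0.5]
width: 0.0001
grasp_force: 0.0
```

```bash
for i in 1 2; do :; done; python3 -m handwheel '[{"dx":0,"dy":0,"dz":0.001,"rx":0,"ry":0,"rz":0,"gripper":-1},{"dx":0,"dy":0,"dz":0,"rx":0,"ry":0,"rz":0,"gripper":-1}]'
python3 -m handwheel '[{"dx":0,"dy":0,"dz":0.001,"rx":0,"ry":0,"rz":0,"gripper":-1},{"dx":0,"dy":0,"dz":0,"rx":0,"ry":0,"rz":0,"gripper":-1}]'
python3 w.py pics/w4.png; python3 -c "
import cv2; a=cv2.imread('pics/w4.png')[480:584+0,150:350] if 0 else cv2.imread('pics/w4.png')[300:500,150:350]; cv2.imwrite('pics/w4c.png',cv2.resize(a,(600,600),interpolation=cv2.INTER_CUBIC))"
```

```text
clock: 14.17
position: [0.5167, -0.2326, 0.0422]
tool_rot: [-3.132, -0.247, 0.0]
contact_force: [0.1, -1.1, 0.3]
width: 0.0004
grasp_force: 0.0
clock: 14.33
position: [0.5168, -0.2326, 0.0413]
tool_rot: [-3.132, -0.247, 0.0]
contact_force: [0.3, 0.0, 0.0]
width: -0.0005
grasp_force: 0.0
[ 0.48  0.77 -0.17  1.89  0.24  0.51 -1.26] [ 0.5168 -0.2326  0.0413]
```

View pics/w4c.png

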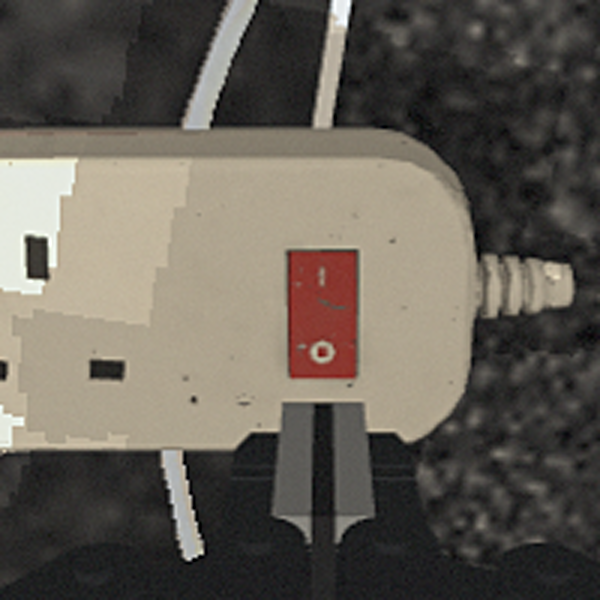

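The fingertips' front edge shows at crop (322,402), just short of the rocker's near edge at (322,378). I'll compare both in tool coordinates.

```bash
python3 - <<'E'
from h import *
im,d=robot.read_camera("wrist"); p=robot.camera_params("wrist"); T=np.array(p["T_tool_cam"]); print("cam in tool",T[:3,3].round(4), "axis",T[:3,2].round(3))
n=lambda u,v:cv2.undistortPoints(np.array([[[u,v]]],float),K(p),np.array(p["distortion"],float)).ravel()
for nm,(u,v) in dict(rock_near=(257,224),rock_mid=(257,205),rock_far=(257,185),stripR=(280,215),stripnear=(257,231),tipL=(251,238),tipL2=(251,245),tipL3=(251,255),tipR=(264,238)).items():
    z=d[v,u]; X=np.append(n(u,v)*z,z); print(nm,(u,v),z.round(4),(T[:3,:3]@X+T[:3,3]).round(4))
for q in ([.011,0,.011],[0,0,.011],[-.011,0,.011],[0.006,0,.011]):
    c=T[:3,:3].T@(np.array(q)-T[:3,3]); print(q,cv2.projectPoints(c[None],np.zeros(3),np.zeros(3),K(p),np.array(p["distortion"],float))[0].ravel().round(1))
E
```

```text
cam in tool [ 0.0783 -0.0008 -0.1541] axis [-0.302  0.     0.953]
rock_near (257, 224) 0.1731 [ 0.008  -0.0009  0.0052]
rock_mid (257, 205) 0.1735 [ 0.0179 -0.0009  0.0087]
rock_far (257, 185) 0.1703 [ 0.0294 -0.0009  0.009 ]
stripR (280, 215) 0.1777 [0.011  0.0121 0.011 ]
stripnear (257, 231) 0.1804 [ 0.0013 -0.0009  0.0107]
tipL (251, 238) 0.1478 [ 0.012  -0.0037 -0.02  ]
tipL2 (251, 245) 0.1419 [ 0.0117 -0.0036 -0.0264]
tipL3 (251, 255) 0.1317 [ 0.0124 -0.0034 -0.0368]
tipR (264, 238) 0.1487 [ 0.0116  0.0024 -0.0193]
[0.011, 0, 0.011] [258.6 215. ]
[0, 0, 0.011] [258.6 232.7]
[-0.011, 0, 0.011] [258.5 249.8]
[0.006, 0, 0.011] [258.6 223.2]
```

The wrist depth puts the actual fingertip edge near tool z = -0.016, not +0.011, and there is no contact force. So the tips are still about 2 cm above the rocker, and I may have pointed higher than I meant to. I'll check this independently with the scene camera.

```bash
python3 - <<'E'
from h import *
o=robot.get_obs(); P=np.array(o["position"]); print(P, o["width"])
for n in("scene","top"):
    im,d=robot.read_camera(n); X=cloud(n,d); cv2.imwrite(f"pics/{n}2.png",im[...,::-1])
    m=(d>0)&(abs(X[...,0]-P[0])<.035)&(abs(X[...,1]-P[1])<.03)&(X[...,2]>.041)
    Q=X[m]; print(n,len(Q), np.percentile(Q[:,2],[0,1,5,20,50]).round(4) if len(Q) else "")
    p=robot.camera_params(n)
    for dz in(-.011,.016): print(dz,cv2.projectPoints((P+[0,0,dz])[None],cv2.Rodrigues(np.array(p["R"],float))[0],np.array(p["t"],float),K(p),np.array(p["distortion"],float))[0].ravel().round(1))
    if n=="scene": cv2.imwrite("pics/s2c.png",cv2.resize(im[140:230,330:430,::-1],(600,540),interpolation=cv2.INTER_CUBIC))
E
```

```text
[ 0.51687109 -0.23263918  0.04138119] -0.00016342540040803879
scene 1866 [0.053  0.0631 0.0832 0.1415 0.2488]
-0.011 [373.7 192.2]
0.016 [375.2 183.3]
top 542 [0.0531 0.0639 0.099  0.1968 0.2845]
-0.011 [364.7 191.3]
0.016 [366.5 187.9]
```

View pics/s2c.png

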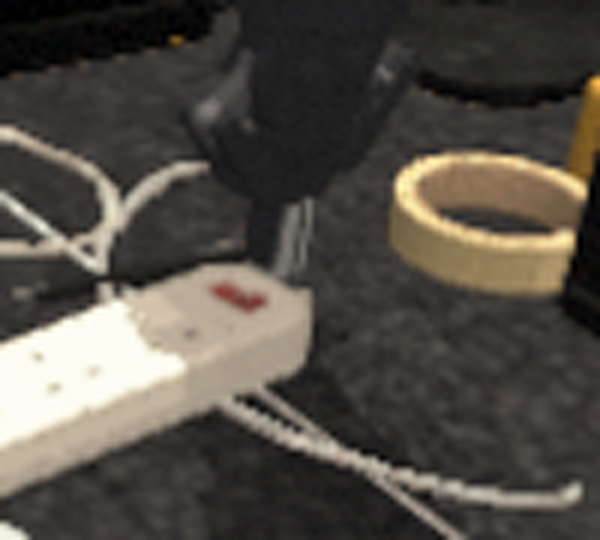

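The scene view shows the tips at crop (285,275), about z = 0.055, still above the strip. Both cameras agree the fingertips end about 25 mm short of nominal. My pointing was therefore about 25 mm higher than planned, which is marginal. The switch is untouched, so I'll repeat both pointings lower before pressing.

```bash
python3 -m handwheel '[{"dx":0,"dy":0,"dz":-0.032,"rx":0,"ry":0,"rz":0,"gripper":-1},{"dx":0,"dy":0,"dz":-0.032,"rx":0,"ry":0,"rz":0,"gripper":-1},{"dx":0,"dy":0,"dz":-0.032,"rx":0,"ry":0,"rz":0,"gripper":-1},{"dx":0,"dy":0,"dz":-0.032,"rx":0,"ry":0,"rz":0,"gripper":-1},{"dx":0,"dy":0,"dz":-0.032,"rx":0,"ry":0,"rz":0,"gripper":-1},{"dx":0,"dy":0,"dz":0,"rx":0,"ry":0,"rz":0,"gripper":-1}]'
python3 -m handwheel '[{"dx":-0.0007,"dy":-0.0332,"dz":0,"rx":0,"ry":0,"rz":0,"gripper":-1},{"dx":-0.0007,"dy":-0.0332,"dz":0,"rx":0,"ry":0,"rz":0,"gripper":-1},{"dx":-0.0007,"dy":-0.0332,"dz":0,"rx":0,"ry":0,"rz":0,"gripper":-1},{"dx":-0.0007,"dy":-0.0332,"dz":0,"rx":0,"ry":0,"rz":0,"gripper":-1},{"dx":-0.0007,"dy":-0.0332,"dz":0,"rx":0,"ry":0,"rz":0,"gripper":-1},{"dx":-0.0007,"dy":-0.0332,"dz":0,"rx":0,"ry":0,"rz":0,"gripper":-1},{"dx":-0.0007,"dy":-0.0332,"dz":0,"rx":0,"ry":0,"rz":0,"gripper":-1},{"dx":-0.0007,"dy":-0.0332,"dz":0,"rx":0,"ry":0,"rz":0,"gripper":-1},{"dx":-0.0007,"dy":-0.0332,"dz":0,"rx":0,"ry":0,"rz":0,"gripper":-1},{"dx":-0.0007,"dy":-0.0332,"dz":0,"rx":0,"ry":0,"rz":0,"gripper":-1},{"dx":-0.0007,"dy":-0.0332,"dz":0,"rx":0,"ry":0,"rz":0,"gripper":-1},{"dx":-0.0007,"dy":-0.0332,"dz":0,"rx":0,"ry":0,"rz":0,"gripper":-1},{"dx":-0.0007,"dy":-0.0332,"dz":0,"rx":0,"ry":0,"rz":0,"gripper":-1},{"dx":-0.0007,"dy":-0.0332,"dz":0,"rx":0,"ry":0,"rz":0,"gripper":-1},{"dx":-0.0007,"dy":-0.0332,"dz":0,"rx":0,"ry":0,"rz":0,"gripper":-1},{"dx":-0.0007,"dy":-0.0332,"dz":0,"rx":0,"ry":0,"rz":0,"gripper":-1},{"dx":0,"dy":0,"dz":0,"rx":0,"ry":0,"rz":0,"gripper":-1},{"dx":0,"dy":0,"dz":0,"rx":0,"ry":0,"rz":0,"gripper":-1},{"dx":0,"dy":0,"dz":0,"rx":0,"ry":0,"rz":0,"gripper":-1}]'
```

```text
clock: 15.03
position: [0.5208, -0.2339, 0.2078]
tool_rot: [3.127, 0.246, 0.017]
contact_force: [1.1, -0.2, -0.3]
width: -0.0002
grasp_force: 0.0
clock: 16.62
position: [0.4225, 0.2894, 0.201]
tool_rot: [3.131, 0.247, -0.001]
contact_force: [0.2, 0.3, 0.2]
width: -0.0001
grasp_force: 0.0
```

Down to z = 0.062 and hold for 2 s, then back up.

```bash
python3 -m handwheel '[{"dx":0.001,"dy":0,"dz":0.03,"rx":0,"ry":0,"rz":0,"gripper":-1},{"dx":0.001,"dy":0,"dz":0.03,"rx":0,"ry":0,"rz":0,"gripper":-1},{"dx":0,"dy":0,"dz":0.03,"rx":0,"ry":0,"rz":0,"gripper":-1},{"dx":0,"dy":0,"dz":0.025,"rx":0,"ry":0,"rz":0,"gripper":-1},{"dx":0,"dy":0,"dz":0.012,"rx":0,"ry":0,"rz":0,"gripper":-1},{"dx":0,"dy":0,"dz":0.012,"rx":0,"ry":0,"rz":0,"gripper":-1},{"dx":0,"dy":0,"dz":0,"rx":0,"ry":0,"rz":0,"gripper":-1},{"dx":0,"dy":0,"dz":0,"rx":0,"ry":0,"rz":0,"gripper":-1},{"dx":0,"dy":0,"dz":0,"rx":0,"ry":0,"rz":0,"gripper":-1},{"dx":0,"dy":0,"dz":0,"rx":0,"ry":0,"rz":0,"gripper":-1}]'
python3 -m handwheel '[{"dx":0,"dy":0,"dz":0,"rx":0,"ry":0,"rz":0,"gripper":-1},{"dx":0,"dy":0,"dz":0,"rx":0,"ry":0,"rz":0,"gripper":-1},{"dx":0,"dy":0,"dz":0,"rx":0,"ry":0,"rz":0,"gripper":-1},{"dx":0,"dy":0,"dz":0,"rx":0,"ry":0,"rz":0,"gripper":-1},{"dx":0,"dy":0,"dz":0,"rx":0,"ry":0,"rz":0,"gripper":-1},{"dx":0,"dy":0,"dz":0,"rx":0,"ry":0,"rz":0,"gripper":-1},{"dx":0,"dy":0,"dz":0,"rx":0,"ry":0,"rz":0,"gripper":-1},{"dx":0,"dy":0,"dz":0,"rx":0,"ry":0,"rz":0,"gripper":-1},{"dx":0,"dy":0,"dz":0,"rx":0,"ry":0,"rz":0,"gripper":-1},{"dx":0,"dy":0,"dz":0,"rx":0,"ry":0,"rz":0,"gripper":-1},{"dx":0,"dy":0,"dz":0,"rx":0,"ry":0,"rz":0,"gripper":-1},{"dx":0,"dy":0,"dz":0,"rx":0,"ry":0,"rz":0,"gripper":-1},{"dx":0,"dy":0,"dz":0,"rx":0,"ry":0,"rz":0,"gripper":-1},{"dx":0,"dy":0,"dz":0,"rx":0,"ry":0,"rz":0,"gripper":-1},{"dx":0,"dy":0,"dz":0,"rx":0,"ry":0,"rz":0,"gripper":-1},{"dx":0,"dy":0,"dz":0,"rx":0,"ry":0,"rz":0,"gripper":-1},{"dx":0,"dy":0,"dz":0,"rx":0,"ry":0,"rz":0,"gripper":-1},{"dx":0,"dy":0,"dz":0,"rx":0,"ry":0,"rz":0,"gripper":-1},{"dx":0,"dy":0,"dz":0,"rx":0,"ry":0,"rz":0,"gripper":-1},{"dx":0,"dy":0,"dz":0,"rx":0,"ry":0,"rz":0,"gripper":-1}]'
python3 -m handwheel '[{"dx":0,"dy":0,"dz":0,"rx":0,"ry":0,"rz":0,"gripper":-1},{"dx":0,"dy":0,"dz":0,"rx":0,"ry":0,"rz":0,"gripper":-1},{"dx":0,"dy":0,"dz":-0.03,"rx":0,"ry":0,"rz":0,"gripper":-1},{"dx":0,"dy":0,"dz":-0.03,"rx":0,"ry":0,"rz":0,"gripper":-1},{"dx":0,"dy":0,"dz":-0.03,"rx":0,"ry":0,"rz":0,"gripper":-1},{"dx":0,"dy":0,"dz":-0.03,"rx":0,"ry":0,"rz":0,"gripper":-1},{"dx":0,"dy":0,"dz":-0.02,"rx":0,"ry":0,"rz":0,"gripper":-1},{"dx":0,"dy":0,"dz":0,"rx":0,"ry":0,"rz":0,"gripper":-1},{"dx":0,"dy":0,"dz":0,"rx":0,"ry":0,"rz":0,"gripper":-1}]'
```

```text
clock: 17.45
position: [0.4255, 0.2904, 0.0634]
tool_rot: [-3.131, -0.245, -0.002]
contact_force: [-0.4, -0.0, -0.4]
width: -0.0003
grasp_force: 0.0
clock: 19.12
position: [0.4247, 0.2906, 0.0624]
tool_rot: [-3.132, -0.247, -0.0]
contact_force: [0.1, 0.4, 0.5]
width: -0.0001
grasp_force: 0.0
clock: 19.87
position: [0.4253, 0.2909, 0.2035]
tool_rot: [-3.131, -0.246, -0.004]
contact_force: [0.1, 0.4, -0.2]
width: 0.0001
grasp_force: 0.0
```

```bash
python3 -m handwheel '[{"dx":0.0026,"dy":0.0305,"dz":0,"rx":0,"ry":0,"rz":0,"gripper":-1},{"dx":0.0026,"dy":0.0305,"dz":0,"rx":0,"ry":0,"rz":0,"gripper":-1},{"dx":0.0026,"dy":0.0305,"dz":0,"rx":0,"ry":0,"rz":0,"gripper":-1},{"dx":0.0026,"dy":0.0305,"dz":0,"rx":0,"ry":0,"rz":0,"gripper":-1},{"dx":0.0026,"dy":0.0305,"dz":0,"rx":0,"ry":0,"rz":0,"gripper":-1},{"dx":0.0026,"dy":0.0305,"dz":0,"rx":0,"ry":0,"rz":0,"gripper":-1},{"dx":0.0026,"dy":0.0305,"dz":0,"rx":0,"ry":0,"rz":0,"gripper":-1},{"dx":0.0026,"dy":0.0305,"dz":0,"rx":0,"ry":0,"rz":0,"gripper":-1},{"dx":0.0026,"dy":0.0305,"dz":0,"rx":0,"ry":0,"rz":0,"gripper":-1},{"dx":0.0026,"dy":0.0305,"dz":0,"rx":0,"ry":0,"rz":0,"gripper":-1},{"dx":0,"dy":0,"dz":0,"rx":0,"ry":0,"rz":0,"gripper":-1},{"dx":0,"dy":0,"dz":0,"rx":0,"ry":0,"rz":0,"gripper":-1},{"dx":0,"dy":0,"dz":0.03,"rx":0,"ry":0,"rz":0,"gripper":-1},{"dx":0,"dy":0,"dz":0.03,"rx":0,"ry":0,"rz":0,"gripper":-1},{"dx":0,"dy":0,"dz":0.03,"rx":0,"ry":0,"rz":0,"gripper":-1},{"dx":0,"dy":0,"dz":0.025,"rx":0,"ry":0,"rz":0,"gripper":-1},{"dx":0,"dy":0,"dz":0.012,"rx":0,"ry":0,"rz":0,"gripper":-1},{"dx":0,"dy":0,"dz":0.012,"rx":0,"ry":0,"rz":0,"gripper":-1},{"dx":0,"dy":0,"dz":0,"rx":0,"ry":0,"rz":0,"gripper":-1},{"dx":0,"dy":0,"dz":0,"rx":0,"ry":0,"rz":0,"gripper":-1}]'
python3 -m handwheel '[{"dx":0,"dy":0,"dz":0,"rx":0,"ry":0,"rz":0,"gripper":-1},{"dx":0,"dy":0,"dz":0,"rx":0,"ry":0,"rz":0,"gripper":-1},{"dx":0,"dy":0,"dz":0,"rx":0,"ry":0,"rz":0,"gripper":-1},{"dx":0,"dy":0,"dz":0,"rx":0,"ry":0,"rz":0,"gripper":-1},{"dx":0,"dy":0,"dz":0,"rx":0,"ry":0,"rz":0,"gripper":-1},{"dx":0,"dy":0,"dz":0,"rx":0,"ry":0,"rz":0,"gripper":-1},{"dx":0,"dy":0,"dz":0,"rx":0,"ry":0,"rz":0,"gripper":-1},{"dx":0,"dy":0,"dz":0,"rx":0,"ry":0,"rz":0,"gripper":-1},{"dx":0,"dy":0,"dz":0,"rx":0,"ry":0,"rz":0,"gripper":-1},{"dx":0,"dy":0,"dz":0,"rx":0,"ry":0,"rz":0,"gripper":-1},{"dx":0,"dy":0,"dz":0,"rx":0,"ry":0,"rz":0,"gripper":-1},{"dx":0,"dy":0,"dz":0,"rx":0,"ry":0,"rz":0,"gripper":-1},{"dx":0,"dy":0,"dz":0,"rx":0,"ry":0,"rz":0,"gripper":-1},{"dx":0,"dy":0,"dz":0,"rx":0,"ry":0,"rz":0,"gripper":-1},{"dx":0,"dy":0,"dz":0,"rx":0,"ry":0,"rz":0,"gripper":-1},{"dx":0,"dy":0,"dz":0,"rx":0,"ry":0,"rz":0,"gripper":-1},{"dx":0,"dy":0,"dz":0,"rx":0,"ry":0,"rz":0,"gripper":-1},{"dx":0,"dy":0,"dz":0,"rx":0,"ry":0,"rz":0,"gripper":-1},{"dx":0,"dy":0,"dz":0,"rx":0,"ry":0,"rz":0,"gripper":-1},{"dx":0,"dy":0,"dz":0,"rx":0,"ry":0,"rz":0,"gripper":-1}]'
python3 -m handwheel '[{"dx":0,"dy":0,"dz":0,"rx":0,"ry":0,"rz":0,"gripper":-1},{"dx":0,"dy":0,"dz":0,"rx":0,"ry":0,"rz":0,"gripper":-1},{"dx":0,"dy":0,"dz":0,"rx":0,"ry":0,"rz":0,"gripper":-1},{"dx":0,"dy":0,"dz":0,"rx":0,"ry":0,"rz":0,"gripper":-1},{"dx":0,"dy":0,"dz":-0.03,"rx":0,"ry":0,"rz":0,"gripper":-1},{"dx":0,"dy":0,"dz":-0.03,"rx":0,"ry":0,"rz":0,"gripper":-1},{"dx":0,"dy":0,"dz":-0.03,"rx":0,"ry":0,"rz":0,"gripper":-1},{"dx":0,"dy":0,"dz":-0.03,"rx":0,"ry":0,"rz":0,"gripper":-1},{"dx":0,"dy":0,"dz":-0.02,"rx":0,"ry":0,"rz":0,"gripper":-1},{"dx":0,"dy":0,"dz":0,"rx":0,"ry":0,"rz":0,"gripper":-1},{"dx":0,"dy":0,"dz":0,"rx":0,"ry":0,"rz":0,"gripper":-1}]'
```

```text
clock: 21.53
position: [0.4969, -0.0052, 0.0625]
tool_rot: [-3.131, -0.25, 0.004]
contact_force: [-0.5, 0.1, 0.6]
width: -0.0001
grasp_force: 0.0
clock: 23.2
position: [0.4981, -0.0066, 0.0634]
tool_rot: [3.132, 0.247, -0.0]
contact_force: [-0.6, 0.1, -0.4]
width: -0.0
grasp_force: 0.0
clock: 24.12
position: [0.4987, -0.0067, 0.2045]
tool_rot: [3.132, 0.246, 0.004]
contact_force: [0.4, -0.3, -0.7]
width: 0.0001
grasp_force: 0.0
```

```bash
python3 -m handwheel '[{"dx":-0.0016,"dy":0.0251,"dz":0,"rx":0,"ry":0,"rz":0,"gripper":-1},{"dx":-0.0016,"dy":0.0251,"dz":0,"rx":0,"ry":0,"rz":0,"gripper":-1},{"dx":-0.0016,"dy":0.0251,"dz":0,"rx":0,"ry":0,"rz":0,"gripper":-1},{"dx":-0.0016,"dy":0.0251,"dz":0,"rx":0,"ry":0,"rz":0,"gripper":-1},{"dx":-0.0016,"dy":0.0251,"dz":0,"rx":0,"ry":0,"rz":0,"gripper":-1},{"dx":-0.0016,"dy":0.0251,"dz":0,"rx":0,"ry":0,"rz":0,"gripper":-1},{"dx":-0.0016,"dy":0.0251,"dz":0,"rx":0,"ry":0,"rz":0,"gripper":-1},{"dx":-0.0016,"dy":0.0251,"dz":0,"rx":0,"ry":0,"rz":0,"gripper":-1},{"dx":-0.0016,"dy":0.0251,"dz":0,"rx":0,"ry":0,"rz":0,"gripper":-1},{"dx":0,"dy":0,"dz":0,"rx":0,"ry":0,"rz":0,"gripper":-1},{"dx":0,"dy":0,"dz":0.03,"rx":0,"ry":0,"rz":0,"gripper":-1},{"dx":0,"dy":0,"dz":0.03,"rx":0,"ry":0,"rz":0,"gripper":-1},{"dx":0,"dy":0,"dz":0.03,"rx":0,"ry":0,"rz":0,"gripper":-1},{"dx":0,"dy":0,"dz":0.03,"rx":0,"ry":0,"rz":0,"gripper":-1},{"dx":0,"dy":0,"dz":0.02,"rx":0,"ry":0,"rz":0,"gripper":-1},{"dx":0,"dy":0,"dz":0.015,"rx":0,"ry":0,"rz":0,"gripper":-1},{"dx":0,"dy":0,"dz":0,"rx":0,"ry":0,"rz":0,"gripper":-1},{"dx":0,"dy":0,"dz":0,"rx":0,"ry":0,"rz":0,"gripper":-1},{"dx":0,"dy":0,"dz":0,"rx":0,"ry":0,"rz":0,"gripper":-1}]'
python3 -m handwheel '[{"dx":0,"dy":0,"dz":0.001,"rx":0,"ry":0,"rz":0,"gripper":-1},{"dx":0,"dy":0,"dz":0.001,"rx":0,"ry":0,"rz":0,"gripper":-1},{"dx":0,"dy":0,"dz":0.001,"rx":0,"ry":0,"rz":0,"gripper":-1},{"dx":0,"dy":0,"dz":0.001,"rx":0,"ry":0,"rz":0,"gripper":-1},{"dx":0,"dy":0,"dz":0.001,"rx":0,"ry":0,"rz":0,"gripper":-1},{"dx":0,"dy":0,"dz":0.001,"rx":0,"ry":0,"rz":0,"gripper":-1},{"dx":0,"dy":0,"dz":0.001,"rx":0,"ry":0,"rz":0,"gripper":-1},{"dx":0,"dy":0,"dz":0.001,"rx":0,"ry":0,"rz":0,"gripper":-1}]'
python3 -m handwheel '[{"dx":0,"dy":0,"dz":0.001,"rx":0,"ry":0,"rz":0,"gripper":-1},{"dx":0,"dy":0,"dz":0.001,"rx":0,"ry":0,"rz":0,"gripper":-1},{"dx":0,"dy":0,"dz":0.001,"rx":0,"ry":0,"rz":0,"gripper":-1},{"dx":0,"dy":0,"dz":0.001,"rx":0,"ry":0,"rz":0,"gripper":-1}]'
```

```text
clock: 25.7
position: [0.5193, -0.2317, 0.0486]
tool_rot: [-3.132, -0.247, -0.0]
contact_force: [0.1, 0.3, 0.1]
width: -0.0002
grasp_force: 0.0
clock: 26.37
position: [0.5192, -0.232, 0.0403]
tool_rot: [-3.132, -0.247, -0.0]
contact_force: [-0.1, -0.7, -0.8]
width: -0.0006
grasp_force: 0.0
clock: 26.7
position: [0.5192, -0.232, 0.0363]
tool_rot: [3.132, 0.247, 0.0]
contact_force: [-0.3, -0.2, 0.2]
width: -0.0001
grasp_force: 0.0
```

No force below the nominal strip height, which confirms the tip offset. Carrying on down.

```bash
python3 -m handwheel '[{"dx":0,"dy":0,"dz":0.001,"rx":0,"ry":0,"rz":0,"gripper":-1},{"dx":0,"dy":0,"dz":0.001,"rx":0,"ry":0,"rz":0,"gripper":-1},{"dx":0,"dy":0,"dz":0.001,"rx":0,"ry":0,"rz":0,"gripper":-1},{"dx":0,"dy":0,"dz":0.001,"rx":0,"ry":0,"rz":0,"gripper":-1},{"dx":0,"dy":0,"dz":0.001,"rx":0,"ry":0,"rz":0,"gripper":-1},{"dx":0,"dy":0,"dz":0.001,"rx":0,"ry":0,"rz":0,"gripper":-1},{"dx":0,"dy":0,"dz":0.001,"rx":0,"ry":0,"rz":0,"gripper":-1}]'
for i in 1; do python3 -m handwheel '[{"dx":0,"dy":0,"dz":0.001,"rx":0,"ry":0,"rz":0,"gripper":-1},{"dx":0,"dy":0,"dz":0.001,"rx":0,"ry":0,"rz":0,"gripper":-1},{"dx":0,"dy":0,"dz":0.001,"rx":0,"ry":0,"rz":0,"gripper":-1}]'; done
python3 -m handwheel '[{"dx":0,"dy":0,"dz":0.001,"rx":0,"ry":0,"rz":0,"gripper":-1},{"dx":0,"dy":0,"dz":0.001,"rx":0,"ry":0,"rz":0,"gripper":-1}]'
```

```text
clock: 27.28
position: [0.5192, -0.232, 0.0293]
tool_rot: [3.132, 0.246, 0.0]
contact_force: [-0.1, 0.5, -0.5]
width: 0.0001
grasp_force: 0.0
clock: 27.53
position: [0.5192, -0.232, 0.0263]
tool_rot: [3.132, 0.247, 0.0]
contact_force: [0.1, -0.2, 0.4]
width: 0.0
grasp_force: 0.0
clock: 27.7
position: [0.519, -0.232, 0.0245]
tool_rot: [3.132, 0.246, -0.001]
contact_force: [-4.0, 0.0, 4.6]
width: -0.0001
grasp_force: 2.3
```

Contact at TCP z ≈ 0.025. Pressing on in 1 mm steps.

```bash
python3 -m handwheel '[{"dx":0,"dy":0,"dz":0.001,"rx":0,"ry":0,"rz":0,"gripper":-1},{"dx":0,"dy":0,"dz":0.001,"rx":0,"ry":0,"rz":0,"gripper":-1}]'
python3 -m handwheel '[{"dx":0,"dy":0,"dz":0.001,"rx":0,"ry":0,"rz":0,"gripper":-1}]'
python3 -m handwheel '[{"dx":0,"dy":0,"dz":0.001,"rx":0,"ry":0,"rz":0,"gripper":-1}]'
```

```text
clock: 27.87
position: [0.5178, -0.2322, 0.0226]
tool_rot: [-3.132, -0.246, 0.004]
contact_force: [-5.1, -0.4, 6.6]
width: 0.0002
grasp_force: 3.6
clock: 27.95
position: [0.5173, -0.2323, 0.0216]
tool_rot: [-3.132, -0.246, 0.005]
contact_force: [-5.9, -0.5, 7.6]
width: -0.0004
grasp_force: 4.1
clock: 28.03
position: [0.5173, -0.2324, 0.0211]
tool_rot: [3.132, 0.246, -0.006]
contact_force: [-6.9, 0.5, 20.3]
width: 0.0002
grasp_force: 10.9
```

```bash
python3 -m handwheel '[{"dx":0,"dy":0,"dz":0.001,"rx":0,"ry":0,"rz":0,"gripper":-1},{"dx":0,"dy":0,"dz":0,"rx":0,"ry":0,"rz":0,"gripper":-1},{"dx":0,"dy":0,"dz":0,"rx":0,"ry":0,"rz":0,"gripper":-1},{"dx":0,"dy":0,"dz":0,"rx":0,"ry":0,"rz":0,"gripper":-1}]'
python3 -m handwheel '[{"dx":0,"dy":0,"dz":-0.005,"rx":0,"ry":0,"rz":0,"gripper":-1},{"dx":0,"dy":0,"dz":-0.01,"rx":0,"ry":0,"rz":0,"gripper":-1},{"dx":0,"dy":0,"dz":-0.03,"rx":0,"ry":0,"rz":0,"gripper":-1},{"dx":0,"dy":0,"dz":-0.03,"rx":0,"ry":0,"rz":0,"gripper":-1},{"dx":0,"dy":0,"dz":0,"rx":0,"ry":0,"rz":0,"gripper":-1},{"dx":0,"dy":0,"dz":0,"rx":0,"ry":0,"rz":0,"gripper":-1},{"dx":0,"dy":0,"dz":0,"rx":0,"ry":0,"rz":0,"gripper":-1}]'
python3 - <<'E'
from h import *
from scipy.spatial.transform import Rotation as R
o=robot.get_obs(); im,d=robot.read_camera("wrist"); p=robot.camera_params("wrist"); T=np.array(p["T_tool_cam"])
u,v=np.meshgrid(np.arange(512),np.arange(384))
n=cv2.undistortPoints(np.stack([u,v],-1).reshape(-1,1,2).astype(float),K(p),np.array(p["distortion"],float)).reshape(384,512,2)
X=np.dstack([n*d[...,None],d])@T[:3,:3].T+T[:3,3]; X=X@R.from_rotvec(o['tool_rot']).as_matrix().T+o['position']
red=(im[...,0]>90)&(im[...,1]<80)&(X[...,2]>.02)&(X[...,2]<.05)&(abs(X[...,1]+.23)<.03)&(abs(X[...,0]-.53)<.03)
P=X[red]; c=P.mean(0); t=(P[:,:2]-c[:2])@[.9877,.1562]
print("switch centre",c.round(4),len(P),t.min(),t.max())
for a in np.arange(-.012,.012,.003):
    k=(t>=a)&(t<a+.003); print(round(a+.0015,4),P[k,2].mean().round(4) if k.any() else None)
E
```

```text
clock: 28.37
position: [0.5173, -0.2324, 0.0211]
tool_rot: [3.131, 0.246, -0.005]
contact_force: [-6.7, 1.6, 19.9]
width: -0.0001
grasp_force: 10.3
clock: 28.95
position: [0.5192, -0.232, 0.0945]
tool_rot: [3.132, 0.247, 0.0]
contact_force: [-1.3, 0.1, 0.1]
width: -0.0002
grasp_force: 0.0
switch centre [ 0.5342 -0.2291  0.0332] 485 -0.012237366965854868 0.011590185589016078
-0.0105 0.0321
-0.0075 0.032
-0.0045 0.0321
-0.0015 0.0321
0.0015 0.0329
0.0045 0.034
0.0075 0.035
0.0105 0.0354
```

The near half now lies flat at z = 0.032 and the far half is raised, so the switch is on and the strip hasn't moved. Drawing back and handing in.

```bash
python3 -m handwheel '[{"dx":0,"dy":0,"dz":-0.03,"rx":0,"ry":0,"rz":0,"gripper":-1},{"dx":0,"dy":0,"dz":-0.03,"rx":0,"ry":0,"rz":0,"gripper":-1},{"dx":0,"dy":0,"dz":-0.03,"rx":0,"ry":0,"rz":0,"gripper":-1},{"dx":-0.01,"dy":0,"dz":-0.02,"rx":0,"ry":0,"rz":0,"gripper":-1},{"dx":-0.02,"dy":0,"dz":0,"rx":0,"ry":0,"rz":0,"gripper":-1},{"dx":0,"dy":0,"dz":0,"rx":0,"ry":0,"rz":0,"gripper":-1},{"dx":0,"dy":0,"dz":0,"rx":0,"ry":0,"rz":0,"gripper":-1},{"dx":0,"dy":0,"dz":0,"rx":0,"ry":0,"rz":0,"gripper":-1}]' && python3 -c "
from cell import robot; print(robot.job_done())"
```

```text
clock: 29.67
position: [0.4895, -0.2363, 0.2034]
tool_rot: [-3.131, -0.247, 0.002]
contact_force: [0.3, 0.0, 0.4]
width: -0.0002
grasp_force: 0.0
the job is handed in; nothing more can be done
None
```

I pointed at the adapter and then the far socket, pressed the switch fully on and drew back, handing in at 29.7 s; I pointed at both twice because the fingertips sit about 25 mm short of nominal, and no verdict came back.

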